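Count bearings through the gate of a counting tray

ROBOT

A 6-joint arm with a two-finger parallel gripper is mounted at the origin on the work surface. World frame = base frame: x ahead of the robot, y to its left, z up, the work surface at z = 0. Lengths are in m, angles in rad, forces in N, time in s.
With the tool pointing down it reaches from about 0.325 to 0.775 m from the base axis. Payload 9.3 kg.
Tool frame: the origin (TCP) lies on the centre line of the jaws, within the pads' length; the fingertips stand 19 mm ahead of it and the grasp point (between the pads) is the TCP (robot.finger_overhang is the distance from the TCP to the fingertips, in m); z points along the fingers, y is the direction in which the jaws open and shut (so a half turn about z gives the same grasp; the last joint's range is limited). The gripper opens to 85 mm and grips with 20 to 120 N. Pads are 22 mm wide; open, the fingers measure 114 mm over their backs; the gripper's body (76 mm by 85 mm) begins 54 mm behind the grasp point. The pads swing forward as they close: fully open they stand 13 mm farther back than shut.
Start: joints at [1.111, 0.259, 0.021, 1.334, 0, 1.418], TCP at [0.166, 0.524, 0.25] pointing down, gripper open.
Joint ranges: [-3.04, 3.04], [-0.91, 1.82], [-1.04, 1.36], [-1.92, 1.95], [-1.52, 1.45], [-3.14, 3.14]. Speed limits (rad/s): [2.22, 2.22, 2.79, 3.14, 3.14, 3.14].

INTERFACE

Orientations are given as a rotation vector (axis times angle).
In Python, from workcell import robot gives the robot as it stands.
- The arm moves only by the shell command python3 -m crank 'ROWS' [FORCE]. ROWS is JSON, a list of rows, each a list of 7 numbers: the shift along the world's x, y, z in mm, then the turn, a rotation vector about the world's x, y, z in degrees, then the opening, from -1 (shut) to 1 (fully open), so that 0 is half open. In form: [[tx, ty, tz, rx, ry, rz, jaw], ...]. A call has 1 to 8 rows; each row shifts and turns the commanded pose from where the row before left it; what a row does not reach is not made up. A row lasts 1/12 s, in which the tool goes at most 41.7 mm and 7.16 degrees, less where a joint would pass 70% of its speed; a pose out of reach is approached as far as the arm can. A call with a gripper value outside its range is refused whole. The fingers move at their own pace and stop on an object; FORCE is the grip in N (left out, the last holds). Time passes only in rows, so rows that do not move let the fingers close. It gives the time, the measured TCP pose, the force and the opening at its end, in the units of the state.
- robot.read_state(): the state, without advancing time (a new reading comes with each control period).
- robot.snapshot(name): name is "side" or "top"; returns (picture, depth): 400x640x3 uint8, red, green, blue; 400x640 float32, m along the optical axis (not along the pixel's ray), 0 where there is no reading.
- robot.calibration(name): a dict with "mtx" (3x3 intrinsics, pixels), "origin" and "attitude" of the camera in the world. Camera axes: x right, y up, looking along -z (the intrinsics and any distortion apply to the point x, -y, -z); pixel columns grow to the right and rows downward; lengths in m; the calibration is good to about 2 mm. A picture is of the moment at which its call begins. calibration takes no time and is no camera call.
- robot.job_done(): hands the job in, once; it reports no verdict.
Trained networks look in the newest picture that a camera, given by its name, has taken for a name from the list of things; names that differ only in an ending like _2 or _b are one class to them, and where a whole thing is asked for, a point or a joint stands for the part that bears it (a point fixed in the world has none). Each returns a list of dicts, best first, with "p" (0 to 1); they miss things now and then, are a little off and sometimes report something else, mostly with a low value. They report only what shows in the picture. A call takes as long as a camera call. They do not tell look-alikes from the thing itself.
- robot.cut_out(camera, query): "mask" (400x640 bool, what is visible of it) and "pixel" ([column, row] in pixels, amid what is visible of it).
- robot.spot_point(camera, query): "pixel" ([column, row] in pixels: a listed point, or the origin of a listed thing).
The state is a dict: "t": time; "qpos": joint angles; "qvel": joint speeds; "tau": joint torques, N m; "position": TCP position; "orientation": TCP orientation; "ft_force": force on the tool from outside, world axes, zero at the start; "ft_torque": the same for the moment, N m; "opening": finger opening in m.
Only numpy, scipy, OpenCV 4.12 (cv2) and the standard library are available. Lean on these libraries where they do the work, as an engineer would, in place of code of your own. Each camera call takes 0.05 s, during which the arm holds its last target. There are 200 camera calls.

TASK

Count the three ball bearings on the tray into the grey drop slot: with the fingertips push them along the deck, one at a time, through the narrow gate so that each drops into the slot before the next one goes. Slide them only, do not pick anything up; the hex nut stays on the tray deck, and the wheel, motor and screwdriver beside the tray are left alone.

Things in the scene. Friction and masses are not known exactly. Their poses are not given: they have to be found in the camera images.
- tray: fixed, level plywood counting tray. Origin: centre of the tray, on the work surface; z up, x along the deck towards the gate, y left of that. Flat deck 60 mm up, x -100 to 114 mm, enclosed by a rim 12 mm high, 5 mm thick: inner faces at x = -100 mm, at y = +/-115 mm up to x = 14 mm, then two 12 mm high fences that run in at 45 degrees to the gate (a funnel)
- gate (a point): middle of the gate, on the deck (tray x = 112.5 mm, y = 0): an opening 38 mm wide between two posts 12 mm high (tray x = 110 to 115 mm). The deck ends in it, at tray x = 114 mm
- slot (a point): middle of the mouth of the drop slot, at deck height (tray x = 138 mm, y = 0): an open grey plastic well right past the deck's edge, tray x = 114 to 162 mm, y = -30 to 30 mm, floor 4 mm above the work surface, outer walls 72 mm high (level with the rim). A bearing tips in once its centre is some 5 mm past the edge, and then lies at any angle
- bearing1: a shielded steel ball bearing, a plain round ring 30 mm across, 10 mm bore, 9 mm thick, about 32 g, lying flat on the tray deck; origin at its centre, 4.5 mm above the deck; z is its axis. The three bearings are alike; any order will do
- bearing2: a shielded steel ball bearing, a plain round ring 30 mm across, 10 mm bore, 9 mm thick, about 32 g, lying flat on the tray deck; origin at its centre, 4.5 mm above the deck; z is its axis. The three bearings are alike; any order will do
- bearing3: a shielded steel ball bearing, a plain round ring 30 mm across, 10 mm bore, 9 mm thick, about 32 g, lying flat on the tray deck; origin at its centre, 4.5 mm above the deck; z is its axis. The three bearings are alike; any order will do
- nut: a steel hex nut, 30 mm across flats (35 mm over corners), 16 mm high, about 62 g, lying flat on the tray deck among the bearings; origin at its centre, 8 mm above the deck. It stays on the deck (a nudge does no harm)
- wheel: bystander, stays where it is: a toy-car wheel lying flat, black tyre and yellow hub, 66 mm across, 27 mm thick; origin at the centre of its underside
- motor: bystander, stays where it is: a small yellow gear motor with a steel can, about 69 x 39 x 19 mm; origin under its middle, on the table
- screwdriver: bystander, stays where it is: a small screwdriver with a yellow handle, 160 mm long, lying on the table; origin near its middle, x towards the tip
Not all that is in view belongs to the job. What is shaped like the bearing2 but green is not meant.

How it is judged:
On the way, in this order (a step that is already met when the one before it is completed fails the run):
1. one bearing has dropped into the slot (((x of bearing1 in the frame of tray between 0.114 and 0.162 m and y of bearing1 in the frame of tray between -0.03 and 0.03 m and z of bearing1 in the frame of tray below 0.054 m) or (x of bearing2 in the frame of tray between 0.114 and 0.162 m and y of bearing2 in the frame of tray between -0.03 and 0.03 m and z of bearing2 in the frame of tray below 0.054 m) or (x of bearing3 in the frame of tray between 0.114 and 0.162 m and y of bearing3 in the frame of tray between -0.03 and 0.03 m and z of bearing3 in the frame of tray below 0.054 m))), for 0.3 s.
2. a second bearing has dropped into the slot after the first ((((x of bearing1 in the frame of tray between 0.114 and 0.162 m and y of bearing1 in the frame of tray between -0.03 and 0.03 m and z of bearing1 in the frame of tray below 0.054 m) and (x of bearing2 in the frame of tray between 0.114 and 0.162 m and y of bearing2 in the frame of tray between -0.03 and 0.03 m and z of bearing2 in the frame of tray below 0.054 m)) or ((x of bearing1 in the frame of tray between 0.114 and 0.162 m and y of bearing1 in the frame of tray between -0.03 and 0.03 m and z of bearing1 in the frame of tray below 0.054 m) and (x of bearing3 in the frame of tray between 0.114 and 0.162 m and y of bearing3 in the frame of tray between -0.03 and 0.03 m and z of bearing3 in the frame of tray below 0.054 m)) or ((x of bearing2 in the frame of tray between 0.114 and 0.162 m and y of bearing2 in the frame of tray between -0.03 and 0.03 m and z of bearing2 in the frame of tray below 0.054 m) and (x of bearing3 in the frame of tray between 0.114 and 0.162 m and y of bearing3 in the frame of tray between -0.03 and 0.03 m and z of bearing3 in the frame of tray below 0.054 m)))), for 0.3 s.
3. the third bearing has dropped into the slot after the second (x of bearing1 in the frame of tray between 0.114 and 0.162 m and y of bearing1 in the frame of tray between -0.03 and 0.03 m and z of each of bearing1, bearing2, bearing3 in the frame of tray below 0.054 m and x of bearing2 in the frame of tray between 0.114 and 0.162 m and y of bearing2 in the frame of tray between -0.03 and 0.03 m and x of bearing3 in the frame of tray between 0.114 and 0.162 m and y of bearing3 in the frame of tray between -0.03 and 0.03 m), for 0.3 s.
At the end, for the whole second after the job is handed in: All three bearings lie at rest inside the drop slot (centre within its walls and at least 6 mm below the deck), having dropped in one after another at least 0.3 s apart; the hex nut rests on the deck, its centre inside the rim and short of the gate (all of step 3 and linear speed of each of bearing1, bearing2, bearing3, nut below 0.02 m/s and x of nut in the frame of tray between -0.1 and 0.105 m and y of nut in the frame of tray between -0.115 and 0.115 m and z of nut in the frame of tray above 0.06 m); the robot touches nothing.
It fails at once if a bearing is lifted: carried level more than 6 mm above the deck, or its centre at any tilt more than 17 mm above the deck (z of any of bearing1, bearing2, bearing3 in the frame of tray above 0.077 m or (z of bearing1 in the frame of tray above 0.0705 m and angle between bearing1's own z axis and vertical below 0.3 rad) or (z of bearing2 in the frame of tray above 0.0705 m and angle between bearing2's own z axis and vertical below 0.3 rad) or (z of bearing3 in the frame of tray above 0.0705 m and angle between bearing3's own z axis and vertical below 0.3 rad)).
It fails at once if the hex nut is lifted by more than 10 mm, or leaves the deck (z of nut in the frame of tray above 0.078 m or z of nut in the frame of tray below 0.06 m or x of nut in the frame of tray above 0.114 m).
It fails at once if the wheel, the motor or the screwdriver is moved by more than 20 mm (distance of any of wheel, motor, screwdriver from where it was at the start of the episode above 0.02 m).
It also fails if it takes over 54 s, if anything falls off the work surface, if the arm or the gripper's body presses on something with over 40 N, if the wrist force passes 120 N, or if a joint passes its speed limit or range.

## Working session

There is one attempt and no reset: what is moved stays moved. The work goes in short steps, Python scripts to look and compute and a shell command to move; the robot and the scene stay as the last step left them, time stands still between calls to the robot, and variables do not carry over. Pictures are saved under pics/ and viewed, about 8 in all and at most 12, crops included, and the job is handed in when it is done.

```bash
mkdir -p pics
cat > h.py <<'E'
import numpy as np, cv2
from workcell import robot
from scipy.spatial.transform import Rotation as R
def cal(n):
    c=robot.calibration(n); A=np.array(c['attitude'],float)
    if A.shape!=(3,3): A=R.from_rotvec(A).as_matrix() if A.size==3 else R.from_quat(A).as_matrix()
    return np.array(c['mtx']),np.array(c['origin']),A,c
def ray(n,px,z):
    K,o,A,_=cal(n); u=np.linalg.inv(K)@[px[0],px[1],1]
    d=A@np.array([u[0],-u[1],-u[2]]); return o+d*(z-o[2])/d[2]
def proj(n,P):
    K,o,A,_=cal(n); q=A.T@(np.array(P)-o); q=K@[q[0],-q[1],-q[2]]; return q[:2]/q[2]
E
python3 - <<'E'
from h import *
for n in('top','side'):
    c=robot.calibration(n); print(c)
    p,d=robot.snapshot(n); cv2.imwrite(f'pics/{n}0.png',p[:,:,::-1])
    for q in('bearing1','nut','gate','slot','tray'):
        for r in robot.spot_point(n,q)[:6]:
            z={'tray':0,'nut':.068,'bearing1':.0645}.get(q,.06)
            print(n,q,round(r['p'],2),np.round(r['pixel'],1),np.round(ray(n,r['pixel'],z),4))
s=robot.read_state();print(s['position'],s['orientation'],s['t'])
E
```

```text
{'mtx': array([[434.75020608,   0.        , 321.98888159],
       [  0.        , 434.75020608, 204.19798764],
       [  0.        ,   0.        ,   1.        ]]), 'origin': array([0.53774696, 0.01183907, 0.77712003]), 'attitude': array([ 0.03535591, -0.01545991, -1.58248204])}
top bearing1 0.75 [264.  163.3] [0.6294 0.1155 0.0645]
top bearing1 0.75 [383.4 147.1] [ 0.6535 -0.0813  0.0645]
top bearing1 0.65 [390.8 185.6] [ 0.59   -0.0924  0.0645]
top bearing1 0.64 [294.7 165. ] [0.6259 0.0649 0.0645]
top bearing1 0.48 [237. 184.] [0.5958 0.1603 0.0645]
top nut 0.6 [314.6 194.5] [0.5767 0.0326 0.068 ]
top gate 0.9 [264.5 251. ] [0.485  0.1164 0.06  ]
top slot 0.89 [262.  268.8] [0.4558 0.1207 0.06  ]
top slot 0.34 [293.7 160.8] [0.6335 0.0668 0.06  ]
top tray 0.79 [278.9 186.9] [0.5949 0.0984 0.    ]
{'mtx': array([[518.61118702,   0.        , 305.62787082],
       [  0.        , 518.61118702, 205.47741917],
       [  0.        ,   0.        ,   1.        ]]), 'origin': array([0.41476505, 0.66283327, 0.74524002]), 'attitude': array([ 0.14199794, -1.15635082, -2.70188257])}
side bearing1 0.68 [258.8 261.2] [0.6263 0.1186 0.0645]
side bearing1 0.64 [305.8 203.4] [ 0.5791 -0.0389  0.0645]
side bearing1 0.53 [269.4 239.5] [0.6221 0.0661 0.0645]
side bearing1 0.47 [272.9 285.7] [0.5888 0.164  0.0645]
side nut 0.64 [301.9 232.8] [0.5683 0.0411 0.068 ]
side gate 0.75 [299.6 229.1] [0.5763 0.0256 0.06  ]
side gate 0.57 [342.6 278.4] [0.4803 0.1214 0.06  ]
side slot 0.93 [357.2 283.5] [0.4549 0.1268 0.06  ]
side slot 0.18 [272.9 286.9] [0.5893 0.1631 0.06  ]
side tray 0.58 [285.3 276.5] [0.5887 0.0917 0.    ]
[0.16610752 0.52431307 0.25030126] [4.80030819e-01 3.10467931e+00 5.33778804e-05] 0.6
```

View pics/top0.png

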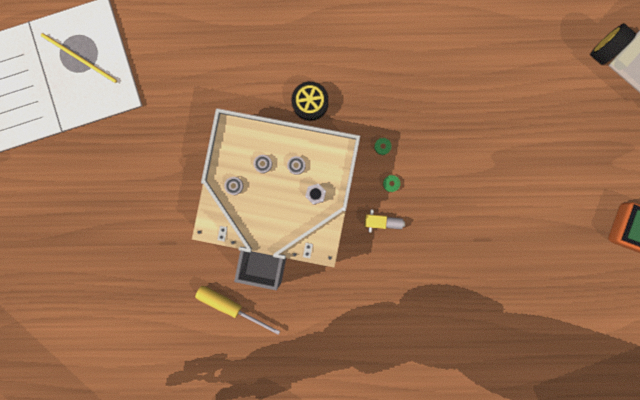

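View pics/side0.png

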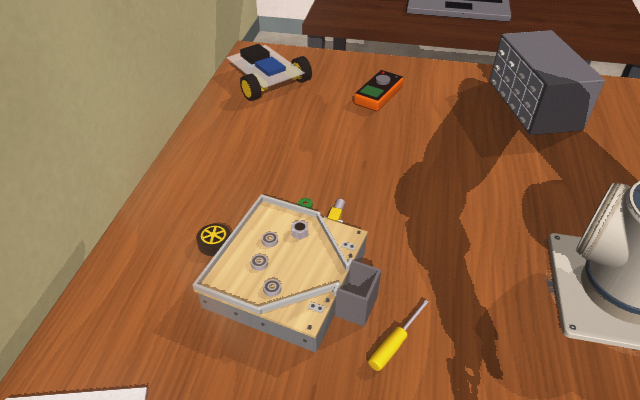

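The top view shows three steel bearings at about px (263,163), (296,165) and (234,185), and the nut at (316,194). The gate is at (264,251) and the slot at (262,269). The green look-alikes are off the tray at (383,147) and (392,184). Next I'll fit the tray frame and draw it on a crop to check it.

```bash
cat >> h.py <<'E'
def tw(T,x,y,z=.06):  # tray mm -> world
    c,s=np.cos(T[2]),np.sin(T[2]); x,y=x/1e3,y/1e3
    return np.array([T[0]+c*x-s*y,T[1]+s*x+c*y,z])
def wt(T,P):
    c,s=np.cos(T[2]),np.sin(T[2]); d=np.array(P[:2])-T[:2]
    return np.array([c*d[0]+s*d[1],-s*d[0]+c*d[1]])*1e3
E
python3 - <<'E'
from h import *
from scipy.optimize import minimize
print(robot.finger_overhang)
# rim-mask fit: rim top band (light, unsaturated) in the top picture, chamfer distance
p=cv2.imread('pics/top0.png'); hsv=cv2.cvtColor(p,cv2.COLOR_BGR2HSV)
m=((hsv[:,:,1]<45)&(hsv[:,:,2]>130)).astype(np.uint8); m[:,:190]=0;m[:,375:]=0;m[:100]=0;m[262:]=0
cv2.imwrite('pics/m.png',m*255)
dt=np.minimum(cv2.distanceTransform(1-m,cv2.DIST_L2,5),6)
o=2.5
pl=[(110,21),(14-1,115+o),(-102.5,117.5),(-102.5,-117.5),(13,-117.5),(110,-21)]
pts=np.array([np.array(a)+(np.array(b)-a)*t for a,b in zip(pl,pl[1:]) for t in np.linspace(0.03,.97,50)])
def cost(T):
    px=np.array([proj('top',tw(T,x,y,.072)) for x,y in pts]).astype(np.float32)
    return cv2.remap(dt,px[:,:1],px[:,1:],cv2.INTER_LINEAR).mean()
g=np.array([.483,.118]); th=np.pi-.17
T0=np.r_[g-.1125*np.array([np.cos(th),np.sin(th)]),th]
best=min((minimize(cost,T0+[dx,dy,dt_],method='Nelder-Mead',options=dict(xatol=1e-5,fatol=1e-5)) for dx in(-.006,.006) for dy in(-.006,.006) for dt_ in(-.04,.04)),key=lambda r:r.fun)
T=best.x;print(T,best.fun,cost(T0)); np.save('T.npy',T)
print('gate',tw(T,112.5,0),'slot',tw(T,138,0))
for n,px in dict(b1=(264,163.3),b2=(294.7,165),b3=(237,184)).items(): print(n,wt(T,ray('top',px,.0645)))
for n,px in dict(b1=(258.8,261.2),b2=(269.4,239.5),b3=(272.9,285.7)).items(): print('side',n,wt(T,ray('side',px,.0645)))
print('nut',wt(T,ray('top',(314.6,194.5),.068)))
print(R.from_rotvec(robot.read_state()['orientation']).as_matrix().round(3))
s=4;x0,y0=190,95;c=cv2.resize(p[y0:y0+150+45,x0:x0+185],None,fx=3,fy=3,interpolation=cv2.INTER_CUBIC)
def dr(P,col):
    for z,a in P:
        q=(proj('top',z)-[x0,y0]+.5)*3; cv2.circle(c,tuple(int(v) for v in q),a,col,1)
dr([(tw(T,x,y,.072),1) for x,y in pts],(0,0,255))
dr([(tw(T,x,y,.06),2) for x,y in[(114,0),(114,19),(114,-19)]],(255,0,0))
dr([(tw(T,x,y,.072),2) for x,y in[(162,30),(162,-30)]],(0,255,0))
cv2.imwrite('pics/c1.png',c)
E
```

```text
0.019Traceback (most recent call last):
  File "<stdin>", line 17, in <module>
  File "<stdin>", line 17, in <genexpr>
    res = _minimize_neldermead(fun, x0, args, callback, bounds=bounds,
                               **options)
    fxc = func(xc)
    fx = function(np.copy(x), *(wrapper_args + args))
  File "<stdin>", line 13, in cost
  File "h.py", line 12, in proj
    K,o,A,_=cal(n); q=A.T@(np.array(P)-o); q=K@[q[0],-q[1],-q[2]]; return q[:2]/q[2]
            ~~~^^^
  File "h.py", line 5, in cal
    c=robot.calibration(n); A=np.array(c['attitude'],float)
ValueError: time passes only in moves, steps and waits
```

```bash
sed -i 's/^def cal(n):/import functools\n@functools.cache\ndef cal(n):/' h.py
cat > fit.py <<'E'
from h import *
from scipy.optimize import minimize
p=cv2.imread('pics/top0.png'); hsv=cv2.cvtColor(p,cv2.COLOR_BGR2HSV)
m=((hsv[:,:,1]<45)&(hsv[:,:,2]>130)).astype(np.uint8); m[:,:190]=0;m[:,375:]=0;m[:100]=0;m[262:]=0
dt=np.minimum(cv2.distanceTransform(1-m,cv2.DIST_L2,5),6)
pl=[(110,21),(13,117.5),(-102.5,117.5),(-102.5,-117.5),(13,-117.5),(110,-21)]
pts=np.array([np.array(a)+(np.array(b)-a)*t for a,b in zip(pl,pl[1:]) for t in np.linspace(0.03,.97,50)])
def cost(T):
    px=np.array([proj('top',tw(T,x,y,.072)) for x,y in pts]).astype(np.float32)
    return cv2.remap(dt,px[:,:1],px[:,1:],cv2.INTER_LINEAR).mean()
g=np.array([.483,.118]); th=np.pi-.17
T0=np.r_[g-.1125*np.array([np.cos(th),np.sin(th)]),th]
best=min((minimize(cost,T0+[dx,dy,a],method='Nelder-Mead',options=dict(xatol=1e-5,fatol=1e-5)) for dx in(-.006,.006) for dy in(-.006,.006) for a in(-.04,.04)),key=lambda r:r.fun)
T=best.x;print(T,best.fun,cost(T0)); np.save('T.npy',T)
print('gate',tw(T,112.5,0),'slot',tw(T,138,0))
for n,px in dict(b1=(264,163.3),b2=(294.7,165),b3=(237,184)).items(): print(n,wt(T,ray('top',px,.0645)))
for n,px in dict(b1=(258.8,261.2),b2=(269.4,239.5),b3=(272.9,285.7)).items(): print('side',n,wt(T,ray('side',px,.0645)))
print('nut',wt(T,ray('top',(314.6,194.5),.068)))
print(R.from_rotvec(robot.read_state()['orientation']).as_matrix().round(3))
x0,y0=190,95;c=cv2.resize(p[y0:y0+195,x0:x0+185],None,fx=3,fy=3,interpolation=cv2.INTER_CUBIC)
def dr(P,col,r):
    for z in P:
        q=(proj('top',z)-[x0,y0]+.5)*3; cv2.circle(c,tuple(int(v) for v in q),r,col,1)
dr([tw(T,x,y,.072) for x,y in pts],(0,0,255),0)
dr([tw(T,x,y,.06) for x,y in[(114,0),(114,19),(114,-19)]],(255,0,0),2)
dr([tw(T,x,y,.072) for x,y in[(162,30),(162,-30)]],(0,255,0),2)
for px in [(264,163.3),(294.7,165),(237,184),(314.6,194.5)]: dr([ray('top',px,.0645)],(0,255,0),2)
cv2.imwrite('pics/c1.png',c)
E
python3 fit.py
```

```text
[0.59222525 0.09660177 2.94040475] 0.0 0.64045787
gate [0.48199439 0.11908303 0.06      ] slot [0.45700873 0.12417878 0.06      ]
b1 [-32.65619871 -25.94316181]
b2 [-39.35833026  24.33758559]
b3 [  9.23325361 -63.11144128]
side b1 [-28.97255364 -28.31059808]
side b2 [-35.33197971  23.94950979]
side b3 [ 16.7927217  -65.35507931]
nut [ 2.4068839  65.85100801]
[[-0.953  0.302  0.   ]
 [ 0.302  0.953  0.   ]
 [-0.     0.    -1.   ]]
```

View pics/c1.png

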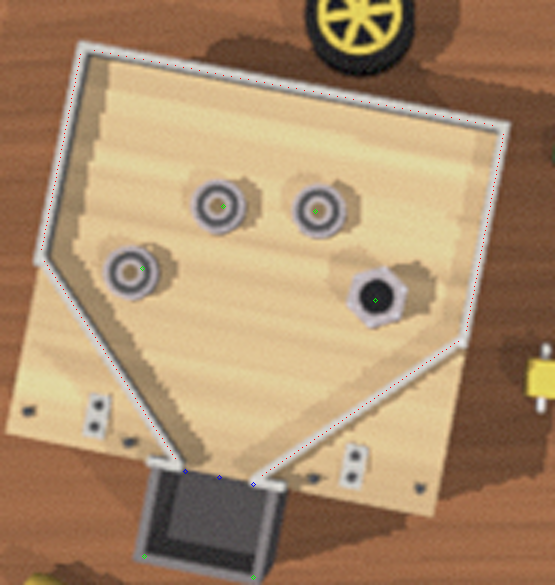

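```bash
cat > plan.py <<'E'
from h import *
T=np.load('T.npy')
def plan(b,aim,back=37,z=.082):
    """pre-contact TCP for bearing b (tray mm) pushed toward aim; deltas from present pose"""
    b=np.array(b,float);d=np.array(aim)-b;L=np.linalg.norm(d);d/=L
    s=robot.read_state();P=np.array(s['position']);M=R.from_rotvec(s['orientation']).as_matrix()
    yaw=np.degrees(np.arctan2(M[1,0],M[0,0]));want=np.degrees(T[2]+np.arctan2(d[1],d[0]))
    q=b-back*d;W=tw(T,*q,z)
    dw=tw(T,*d)-tw(T,0,0)
    print('b',b.round(1),'start',q.round(1),'W',W.round(4),'delta mm',((W-P)*1e3).round(1),'dyaw',(want-yaw+90)%180-90,'dir',(dw*1e3).round(4),'L',L.round(1),'t',s['t'])
def now():
    s=robot.read_state();print('tcp tray',wt(T,s['position']).round(1),'z',round(s['position'][2],4),'op',s['opening'],'f',np.round(s['ft_force'],1),'t',s['t'])
E
python3 - <<'E'
from plan import *
for px in[(262.5,163.5),(296.2,165.2),(233.5,185.5),(315.6,193.5)]: print(px,wt(T,ray('top',px,.069)).round(1))
plan(wt(T,ray('top',(262.5,163.5),.069)),(114,0))
E
```

```text
(262.5, 163.5) [-31.4 -27.5]
(296.2, 165.2) [-39.   27.3]
(233.5, 185.5) [ 12.9 -67.3]
(315.6, 193.5) [ 0.5 67.2]
b [-31.4 -27.5] start [-67.8 -34.4] W [0.6655 0.1168 0.082 ] delta mm [ 499.4 -407.5 -168.3] dyaw 16.77386313114087 dir [-0.9999  0.014   0.    ] L 148.0 t 0.6
```

```bash
r='[25,-20.4,0,0,0,1,-0.76]'; python3 -m crank '[[25,-20.4,0,0,0,1,-0.76],[25,-20.4,0,0,0,1,-0.76],[25,-20.4,0,0,0,1,-0.76],[25,-20.4,0,0,0,1,-0.76],[25,-20.4,0,0,0,1,-0.76],[25,-20.4,0,0,0,1,-0.76],[25,-20.4,0,0,0,1,-0.76],[25,-20.4,0,0,0,1,-0.76]]' 20
python3 -m crank '[[25,-20.4,0,0,0,1,-0.76],[25,-20.4,0,0,0,1,-0.76],[25,-20.4,0,0,0,1,-0.76],[25,-20.4,0,0,0,1,-0.76],[25,-20.4,0,0,0,1,-0.76],[25,-20.4,0,0,0,1,-0.76],[25,-20.4,0,0,0,1,-0.76],[25,-20.4,0,0,0,1,-0.76]]'
python3 -m crank '[[25,-20.4,-30,0,0,0.8,-0.76],[25,-20.4,-30,0,0,0,-0.76],[25,-20.4,-30,0,0,0,-0.76],[25,-20.4,-30,0,0,0,-0.76],[0,0,0,0,0,0,-0.76]]'
python3 - <<'E'
from plan import *
now();plan((-31.4,-27.5),(114,0))
E
```

```text
t: 1.27
position: [0.3671, 0.3599, 0.2504]
orientation: [0.261, 3.13, 0.0]
ft_force: [0.7, 1.2, -0.2]
opening: 0.01
t: 1.93
position: [0.5672, 0.1966, 0.2503]
orientation: [0.042, 3.141, 0.0]
ft_force: [1.4, 0.8, -0.1]
opening: 0.0105
t: 2.35
position: [0.6619, 0.1168, 0.1296]
orientation: [-0.027, -3.134, 0.002]
ft_force: [-1.4, 0.1, -1.5]
opening: 0.0103
tcp tray [-64.2 -33.7] z 0.1296 op 0.010303723961513555 f [-1.4  0.1 -1.5] t 2.35
b [-31.4 -27.5] start [-67.8 -34.4] W [0.6655 0.1167 0.082 ] delta mm [  3.6  -0.  -47.6] dyaw 0.17130559434497172 dir [-0.9999  0.0143  0.    ] L 148.0 t 2.35
```

```bash
python3 -m crank '[[3,0,-12,0,0,0,-0.76],[0,0,-12,0,0,0,-0.76],[0,0,-12,0,0,0,-0.76],[0,0,-7,0,0,0,-0.76],[0,0,-4,0,0,0,-0.76],[0,0,0,0,0,0,-0.76]]'
python3 - <<'E'
from plan import *
now()
for n in('top','side'):
    p,_=robot.snapshot(n)
    c=p[95:290,190:375] if n=='top' else p[150:345,170:400]
    cv2.imwrite(f'pics/{n}1.png',cv2.resize(c,None,fx=2,fy=2)[:,:,::-1])
a=cv2.imread('pics/top1.png');b=cv2.imread('pics/side1.png');cv2.imwrite('pics/v1.png',np.hstack([a[:390],b[:390]])[:, :800])
E
```

```text
t: 2.85
position: [0.6632, 0.1213, 0.0895]
orientation: [-0.02, -3.141, -0.0]
ft_force: [1.0, -0.3, 0.4]
opening: 0.0103
tcp tray [-64.6 -38.4] z 0.0895 op 0.010262289999011416 f [ 1.  -0.3  0.4] t 2.85
```

View pics/v1.png

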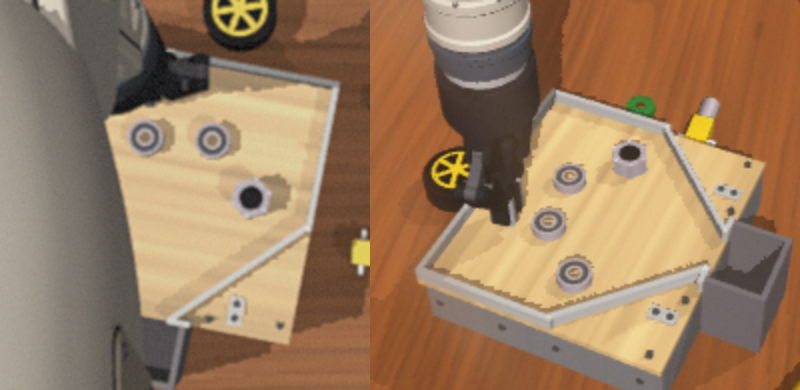

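```bash
python3 -m crank '[[2,-4.5,-3,0,0,0,-0.76],[0,0,-3,0,0,0,-0.76],[0,0,-1.5,0,0,0,-0.76],[0,0,0,0,0,0,-0.76]]'
python3 - <<'E'
from plan import *
now();plan((-31.4,-27.5),(114,0))
E
```

```text
t: 3.28
position: [0.6655, 0.1161, 0.0819]
orientation: [-0.022, -3.141, 0.0]
ft_force: [-0.6, 0.3, -0.3]
opening: 0.0101
tcp tray [-67.9 -33.7] z 0.0819 op 0.01008039325706528 f [-0.6  0.3 -0.3] t 3.2833
b [-31.4 -27.5] start [-67.8 -34.4] W [0.6655 0.1167 0.082 ] delta mm [-0.   0.7  0.1] dyaw -0.022867952981385997 dir [-0.9999  0.0143  0.    ] L 148.0 t 3.2833
```

```bash
python3 -m crank '[[-8,0.1,0,0,0,0,-0.76],[-10,0.1,0,0,0,0,-0.76],[-10,0.2,0,0,0,0,-0.76],[-10,0.1,0,0,0,0,-0.76],[-10,0.2,0,0,0,0,-0.76],[-10,0.1,0,0,0,0,-0.76],[-10,0.2,0,0,0,0,-0.76],[-10,0.1,0,0,0,0,-0.76]]'
cat >> plan.py <<'E'
def see(n='side'):
    robot.snapshot(n)
    for r in robot.spot_point(n,'bearing1')[:7]:
        if r['p']>.2: print(n,'brg',round(r['p'],2),np.round(r['pixel']),wt(T,ray(n,r['pixel'],.0645)).round(1),end='; ')
    print()
E
python3 - <<'E'
from plan import *
now();see()
E
```

```text
t: 3.95
position: [0.5866, 0.1174, 0.0825]
orientation: [0.021, 3.141, 0.0]
ft_force: [0.8, -0.1, 0.8]
opening: 0.0102
tcp tray [  9.7 -19.3] z 0.0825 op 0.010197229935709552 f [ 0.8 -0.1  0.8] t 3.95
side brg 0.79 [275. 288.] [ 22.5 -68. ]; side brg 0.52 [271. 239.] [-33.4  25.6]; side brg 0.52 [296. 270.] [ 37.9 -20.3]; side brg 0.44 [304. 204.] [-17.2 133.2];
```

```bash
python3 -m crank '[[-8.2,-0.7,0,0,0,-1,-0.76],[-8.2,-0.7,0,0,0,-1.2,-0.76],[-8.2,-0.7,0,0,0,-1.2,-0.76],[-8.2,-0.7,0,0,0,-1.2,-0.76],[-8.2,-0.7,0,0,0,-1.2,-0.76],[-8.2,-0.6,0,0,0,-1.2,-0.76],[-8.2,-0.5,0,0,0,-1.2,-0.76],[0,0,0,0,0,0,-0.76]]'
python3 - <<'E'
from plan import *
now();see()
M=R.from_rotvec(robot.read_state()['orientation']).as_matrix();print('yaw rel tray',np.degrees(np.arctan2(M[1,0],M[0,0])-T[2]))
p,_=robot.snapshot('side');cv2.imwrite('pics/v2.png',cv2.resize(p[180:340,190:400],None,fx=3,fy=3)[:,:,::-1])
E
```

```text
t: 4.72
position: [0.5285, 0.1127, 0.0823]
orientation: [-0.249, -3.131, 0.0]
ft_force: [0.6, -0.4, -0.3]
opening: 0.0099
tcp tray [65.7 -3. ] z 0.0823 op 0.009909757134569333 f [ 0.6 -0.4 -0.3] t 4.7167
side brg 0.7 [275. 287.] [ 20.3 -65.8]; side brg 0.69 [332. 276.] [98.4 -7. ]; side brg 0.45 [268. 239.] [-37.9  23.9]; 
yaw rel tray 2.557519817385536
```

View pics/v2.png

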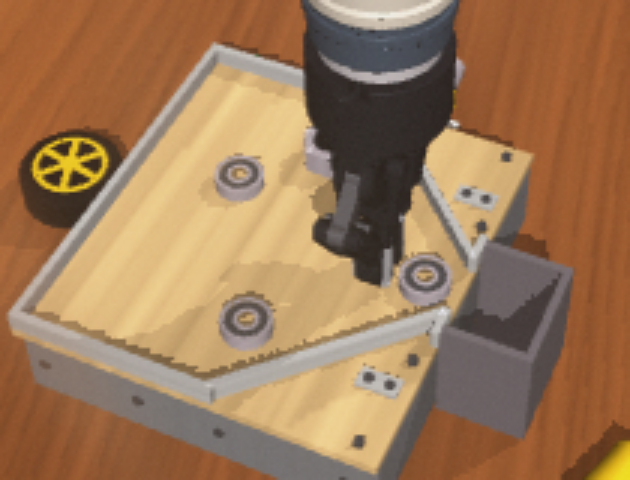

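The side view shows the bearing centred just before the gate at crop px (425,277), with the fork behind it. I'll push it through.

```bash
python3 -m crank '[[-7.5,0.7,0,0,0,-1.2,-0.76],[-8,0.8,0,0,0,-1.3,-0.76],[-8,0.8,0,0,0,0,-0.76],[-7.5,0.7,0,0,0,0,-0.76],[0,0,0,0,0,0,-0.76]]'
python3 - <<'E'
from plan import *
now();see()
E
```

```text
t: 5.28
position: [0.4976, 0.116, 0.0823]
orientation: [-0.313, -3.125, 0.0]
ft_force: [0.2, 0.3, 0.2]
opening: 0.0104
tcp tray [96.6 -0.1] z 0.0823 op 0.010402940079866408 f [0.2 0.3 0.2] t 5.2833
side brg 0.71 [272. 241.] [-29.8  22.9]; side brg 0.66 [274. 285.] [ 18.2 -62.3]; side brg 0.56 [349. 296.] [138.  -35.4]; side brg 0.48 [307. 203.] [-12.1 136.7];
```

Run:
```python
from plan import *
p,d=robot.snapshot('side');cv2.imwrite('pics/v3.png',cv2.resize(p[180:340,190:400],None,fx=3,fy=3)[:,:,::-1])
for z in(.01,.03,.05): print(wt(T,ray('side',(349,296),z)), z)
```

```text
[126.23389785   4.31513076] 0.01
[130.60794936  -9.92955636] 0.03
[134.98200087 -24.17424348] 0.05
```

View pics/v3.png

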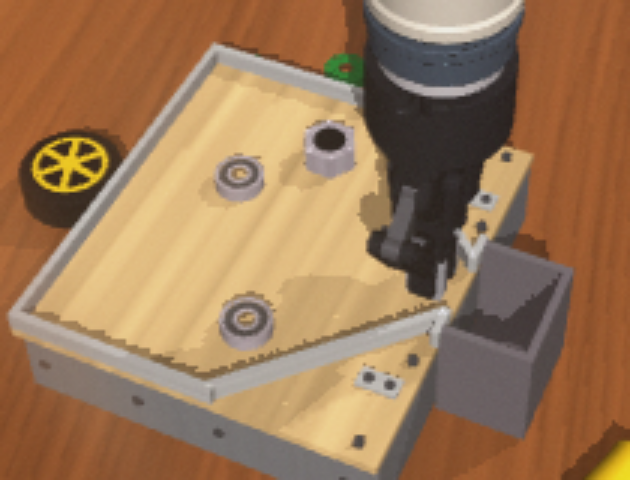

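The first bearing is off the deck and in the slot. The others haven't moved: b2 is at crop px (239,178), b3 at (246,322) and the nut at (330,147). Next is b2.

```bash
python3 - <<'E'
from plan import *
plan((-38.5,26.3),(114,0))
E
python3 -m crank '[[5,-1,10,0,0,0,-0.76],[0,0,20,0,0,0,-0.76],[0,0,10,0,0,0,-0.76]]'
```

```text
b [-38.5  26.3] start [-75.   32.6] W [0.6592 0.0497 0.082 ] delta mm [159.6 -66.1  -0.5] dyaw -9.85004422410276 dir [-0.9316  0.3634  0.    ] L 154.8 t 5.4333
t: 5.68
position: [0.5052, 0.1147, 0.1237]
orientation: [0.314, 3.125, 0.0]
ft_force: [-0.5, 0.5, 1.0]
opening: 0.0102
```

Remaining shift: (154, −65), yaw −9.9°, then down about 41 mm.

```bash
python3 -m crank '[[22,-9.3,0,0,0,-1.5,-0.76],[22,-9.3,0,0,0,-1.5,-0.76],[22,-9.3,0,0,0,-1.4,-0.76],[22,-9.3,0,0,0,-1.4,-0.76],[22,-9.3,0,0,0,-1.4,-0.76],[22,-9.3,0,0,0,-1.4,-0.76],[22,-9.2,0,0,0,-1.3,-0.76],[0,0,0,0,0,0,-0.76]]'
python3 -m crank '[[0,0,-12,0,0,0,-0.76],[0,0,-12,0,0,0,-0.76],[0,0,-10,0,0,0,-0.76],[0,0,-4,0,0,0,-0.76],[0,0,0,0,0,0,-0.76]]'
python3 - <<'E'
from plan import *
now();plan((-38.5,26.3),(114,0));see()
E
```

```text
t: 6.35
position: [0.6618, 0.0478, 0.1215]
orientation: [0.587, 3.084, -0.0]
ft_force: [-0.1, 0.4, 0.0]
opening: 0.0103
t: 6.77
position: [0.6575, 0.0499, 0.0832]
orientation: [-0.582, -3.085, 0.0]
ft_force: [0.2, 0.6, -0.1]
opening: 0.0099
tcp tray [-73.3  32.7] z 0.0832 op 0.0099334820430933 f [ 0.2  0.6 -0.1] t 6.7667
b [-38.5  26.3] start [-75.   32.6] W [0.6592 0.0497 0.082 ] delta mm [ 1.7 -0.2 -1.2] dyaw 0.04820144114361824 dir [-0.9316  0.3634  0.    ] L 154.8 t 6.7667
side brg 0.81 [272. 287.] [ 16.6 -69. ]; side brg 0.59 [304. 205.] [-16.2 130.9]; side brg 0.52 [271. 239.] [-32.6  26. ];
```

```bash
python3 -m crank '[[-9.3,3.6,-1,0,0,0,-0.76],[-9.3,3.6,0,0,0,0,-0.76],[-9.3,3.6,0,0,0,0,-0.76],[-9.3,3.6,0,0,0,0,-0.76],[-9.3,3.6,0,0,0,0,-0.76],[-9.3,3.6,0,0,0,0,-0.76],[-9.3,3.7,0,0,0,0,-0.76],[-9.3,3.7,0,0,0,0,-0.76]]'
python3 -m crank '[[-7.9,3.9,0,0,0,1,-0.76],[-7.9,3.9,0,0,0,1.1,-0.76],[-7.9,3.9,0,0,0,1.1,-0.76],[-7.9,3.9,0,0,0,1.1,-0.76],[-7.9,3.9,0,0,0,1.1,-0.76],[-7.9,3.9,0,0,0,1.1,-0.76],[-7.9,3.9,0,0,0,1,-0.76],[0,0,0,0,0,0,-0.76]]'
python3 - <<'E'
from plan import *
now();see()
M=R.from_rotvec(robot.read_state()['orientation']).as_matrix();print('yaw rel tray',np.degrees(np.arctan2(M[1,0],M[0,0])-T[2]))
E
```

```text
t: 7.53
position: [0.583, 0.0791, 0.0835]
orientation: [0.583, 3.087, 0.0]
ft_force: [0.9, -1.2, -0.2]
opening: 0.0103
t: 8.2
position: [0.5268, 0.1068, 0.0833]
orientation: [-0.376, -3.118, -0.0]
ft_force: [1.3, 0.1, -1.0]
opening: 0.01
tcp tray [66.1  3.1] z 0.0833 op 0.009983983963808011 f [ 1.3  0.1 -1. ] t 8.2
side brg 0.73 [275. 286.] [ 20.3 -65.4]; side brg 0.63 [334. 272.] [97.1  1.5]; 
yaw rel tray -2.3319727844630687
```

```bash
python3 -m crank '[[-7.3,2.3,0,0,0,1.1,-0.76],[-7.3,2.3,0,0,0,1.2,-0.76],[-7.4,2.3,0,0,0,0,-0.76],[-7.4,2.2,0,0,0,0,-0.76],[0,0,0,0,0,0,-0.76]]'
python3 -m crank '[[5,-1,10,0,0,0,-0.76],[0,0,20,0,0,0,-0.76],[0,0,10,0,0,0,-0.76]]'
python3 - <<'E'
from plan import *
now();see()
p,d=robot.snapshot('side');cv2.imwrite('pics/v4.png',cv2.resize(p[180:340,190:400],None,fx=3,fy=3)[:,:,::-1])
E
```

```text
t: 8.72
position: [0.4973, 0.1156, 0.0833]
orientation: [-0.316, -3.124, 0.0]
ft_force: [-0.6, 0.1, -0.6]
opening: 0.0102
t: 8.97
position: [0.5047, 0.1142, 0.1248]
orientation: [0.317, 3.124, 0.0]
ft_force: [0.4, -0.5, 0.2]
opening: 0.0103
tcp tray [89.3  0.3] z 0.1248 op 0.010316249033369298 f [ 0.4 -0.5  0.2] t 8.9667
side brg 0.72 [271. 289.] [ 16.6 -71.9]; side brg 0.4 [308. 203.] [-10.4 138. ];
```

View pics/v4.png

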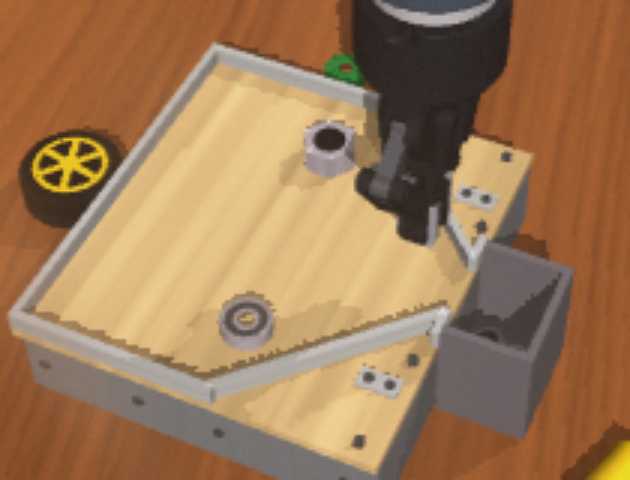

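Two are in: one shows in the slot at crop px (490,335). For b3 I'll push at 45° to the centreline first, then re-approach along x.

Run:
```python
from plan import *
b=np.array((12.9,-67.3));plan(b,b+[65,65],31)
```

```text
b [ 12.9 -67.3] start [ -9.  -89.2] W [0.6189 0.1822 0.082 ] delta mm [114.4  68.  -41.7] dyaw 45.05448936335489 dir [-0.8341 -0.5515  0.    ] L 91.9 t 9.1167
```

```bash
python3 -m crank '[[14.3,8.5,2,0,0,5.7,-0.76],[14.3,8.5,0,0,0,5.6,-0.76],[14.3,8.5,0,0,0,5.6,-0.76],[14.3,8.5,0,0,0,5.6,-0.76],[14.3,8.5,0,0,0,5.6,-0.76],[14.3,8.5,0,0,0,5.6,-0.76],[14.3,8.5,0,0,0,5.6,-0.76],[14.3,8.5,0,0,0,5.7,-0.76]]'
python3 -m crank '[[0,0,-8,0,0,0,-0.76],[0,0,-8,0,0,0,-0.76],[0,0,0,0,0,0,-0.76]]'
python3 - <<'E'
from plan import *
b=np.array((12.9,-67.3));plan(b,b+[65,65],31);now();see()
E
```

```text
t: 9.78
position: [0.6188, 0.1825, 0.1238]
orientation: [0.91, -3.005, -0.0]
ft_force: [-0.2, -0.0, -0.1]
opening: 0.0101
t: 10.03
position: [0.6167, 0.1817, 0.1062]
orientation: [0.899, -3.005, -0.001]
ft_force: [-0.6, -0.6, -0.3]
opening: 0.0102
b [ 12.9 -67.3] start [ -9.  -89.2] W [0.6189 0.1822 0.082 ] delta mm [  2.2   0.5 -24.2] dyaw 0.18244452689322088 dir [-0.8341 -0.5515  0.    ] L 91.9 t 10.0333
tcp tray [ -7.  -88.3] z 0.1062 op 0.010155977583696109 f [-0.6 -0.6 -0.3] t 10.0333
side brg 0.72 [271. 286.] [ 14.4 -67.1]; side brg 0.59 [306. 205.] [-12.3 130.2]; side brg 0.5 [352. 298.] [144.3 -35.9];
```

```bash
python3 -m crank '[[2,0.5,-8,0,0,0,-0.76],[0,0,-8,0,0,0,-0.76],[0,0,-5,0,0,0,-0.76],[0,0,-2,0,0,0,-0.76],[0,0,0,0,0,0,-0.76]]'
python3 - <<'E'
from plan import *
b=np.array((12.9,-67.3));plan(b,b+[65,65],31);now();see()
E
```

```text
t: 10.55
position: [0.6201, 0.1825, 0.0855]
orientation: [0.903, -3.008, -0.0]
ft_force: [-0.3, 0.5, 0.3]
opening: 0.0107
b [ 12.9 -67.3] start [ -9.  -89.2] W [0.6189 0.1822 0.082 ] delta mm [-1.2 -0.3 -3.5] dyaw 0.0650475307392071 dir [-0.8341 -0.5515  0.    ] L 91.9 t 10.55
tcp tray [-10.2 -89.7] z 0.0855 op 0.010656475678732047 f [-0.3  0.5  0.3] t 10.55
side brg 0.77 [273. 286.] [ 16.9 -64.9]; side brg 0.53 [307. 206.] [-10.  129.7]; side brg 0.46 [348. 298.] [138.7 -39. ];
```

```bash
python3 -m crank '[[-4,-2.7,-2.5,0,0,0,-0.76],[-8.2,-5.4,0,0,0,0,-0.76],[-8.2,-5.4,0,0,0,0,-0.76],[-8.2,-5.4,0,0,0,0,-0.76],[-8.2,-5.4,0,0,0,0,-0.76],[-8.2,-5.4,0,0,0,0,-0.76],[-8.2,-5.4,0,0,0,0,-0.76],[-8.2,-5.4,0,0,0,0,-0.76]]'
python3 -m crank '[[-8.2,-5.4,0,0,0,0,-0.76],[-8.2,-5.4,0,0,0,0,-0.76],[-6,-4,0,0,0,0,-0.76],[0,0,0,0,0,0,-0.76]]'
python3 - <<'E'
from plan import *
now();see()
p,d=robot.snapshot('side');cv2.imwrite('pics/v5.png',cv2.resize(p[180:340,190:400],None,fx=3,fy=3)[:,:,::-1])
E
```

```text
t: 11.32
position: [0.5584, 0.1416, 0.0839]
orientation: [-0.903, 3.009, -0.0]
ft_force: [-0.1, -0.7, 0.8]
opening: 0.0103
t: 11.65
position: [0.5355, 0.1266, 0.0839]
orientation: [0.902, -3.009, -0.0]
ft_force: [0.8, 0.2, 0.1]
opening: 0.0103
tcp tray [ 61.6 -18.1] z 0.0839 op 0.01030978720433595 f [0.8 0.2 0.1] t 11.65
side brg 0.64 [325. 273.] [85.2 -6. ]; side brg 0.61 [349. 297.] [139.4 -36.5];
```

View pics/v5.png

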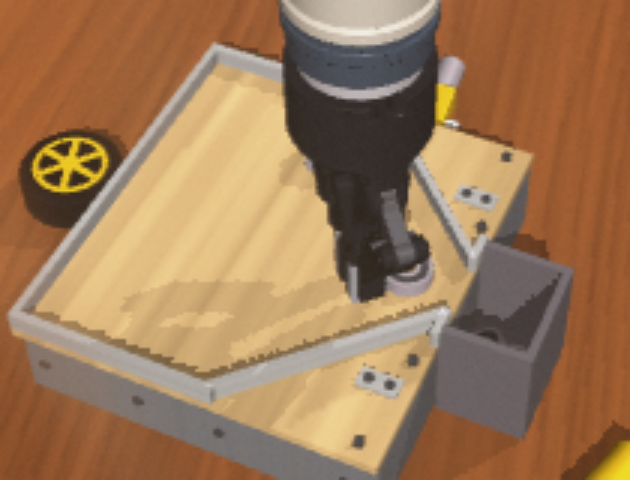

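```bash
python3 -m crank '[[10,6.6,0,0,0,0,-0.76],[10,6.6,0,0,0,0,-0.76],[4,2,0,0,0,-6.5,-0.76],[0,0,0,0,0,-6.5,-0.76],[0,0,0,0,0,-6.5,-0.76],[0,0,0,0,0,-6.5,-0.76],[0,0,0,0,0,-6.5,-0.76],[0,0,0,0,0,-6.5,-0.76]]'
python3 -m crank '[[0,0,0,0,0,-6,-0.76],[0,0,0,0,0,0,-0.76]]'
python3 - <<'E'
from plan import *
now();see();plan((79.4,-.4),(114,0),37)
E
```

```text
t: 12.47
position: [0.5612, 0.1429, 0.0836]
orientation: [0.161, 3.137, 0.0]
ft_force: [0.5, 1.0, 0.8]
opening: 0.0105
t: 12.63
position: [0.5612, 0.1428, 0.0836]
orientation: [-0.324, -3.125, -0.0]
ft_force: [1.0, -0.4, 0.5]
opening: 0.0101
tcp tray [ 39.7 -39.1] z 0.0836 op 0.010060803947187936 f [ 1.  -0.4  0.5] t 12.6333
side brg 0.47 [327. 269.] [84.6  2.1]; side brg 0.38 [350. 299.] [142.2 -38.5]; 
b [79.4 -0.4] start [42.4 -0.8] W [0.5508 0.1059 0.082 ] delta mm [-10.2 -36.8  -1.7] dyaw 0.4955951344564653 dir [-0.9821  0.1885  0.    ] L 34.6 t 12.7333
```

```bash
python3 -m crank '[[-1.9,-9.4,0,0,0,0,-0.76],[-1.9,-9.4,0,0,0,0,-0.76],[-2,-9.4,0,0,0,0,-0.76],[-1.9,-9.4,0,0,0,0,-0.76],[0,0,0,0,0,0,-0.76]]'
python3 - <<'E'
from plan import *
now();see()
p,d=robot.snapshot('side');cv2.imwrite('pics/v6.png',cv2.resize(p[180:340,190:400],None,fx=3,fy=3)[:,:,::-1])
E
```

```text
t: 13.15
position: [0.5527, 0.1029, 0.0839]
orientation: [-0.319, -3.125, 0.001]
ft_force: [0.1, 0.6, 0.4]
opening: 0.0102
tcp tray [40.   1.7] z 0.0839 op 0.010223379248272223 f [0.1 0.6 0.4] t 13.15
side brg 0.63 [326. 269.] [83.3  1.8]; side brg 0.47 [352. 298.] [143.1 -36.2];
```

View pics/v6.png

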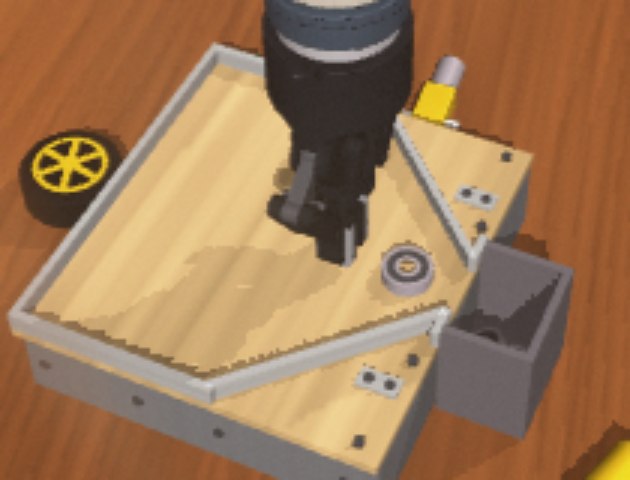

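```bash
python3 -m crank '[[-6.9,1.4,-1,0,0,0,-0.76],[-6.9,1.4,0,0,0,0,-0.76],[-6.9,1.6,0,0,0,0,-0.76],[-6.9,1.7,0,0,0,0,-0.76],[-6.9,1.7,0,0,0,0,-0.76],[-6.9,1.7,0,0,0,0,-0.76],[-6.9,1.7,0,0,0,0,-0.76],[-6.9,1.7,0,0,0,0,-0.76]]'
python3 -m crank '[[0,0,0,0,0,0,-0.76]]'
python3 - <<'E'
from plan import *
now();see()
E
```

```text
t: 13.97
position: [0.4971, 0.1181, 0.0829]
orientation: [0.317, 3.125, 0.0]
ft_force: [1.0, 0.0, 0.4]
opening: 0.0104
t: 14.05
position: [0.4963, 0.1182, 0.0829]
orientation: [-0.316, -3.125, 0.0]
ft_force: [-0.4, -0.0, -0.1]
opening: 0.0101
tcp tray [98.3 -2. ] z 0.0829 op 0.010122246697439245 f [-0.4 -0.  -0.1] t 14.05
side brg 0.46 [351. 293.] [138.7 -26.9]; side brg 0.45 [306. 204.] [-13.1 133.8];
```

Next I'll lift clear, back away from the gate, and check that everything is at rest from both cameras.

```bash
python3 -m crank '[[5,-1,10,0,0,0,-0.76],[0,0,30,0,0,0,-0.76],[0,0,35,0,0,0,-0.76],[0,0,35,0,0,0,-0.76],[10,-25,20,0,0,0,-0.76],[10,-30,0,0,0,0,-0.76],[10,-30,0,0,0,0,-0.76],[10,-30,0,0,0,0,-0.76]]'
python3 -m crank '[[10,-30,0,0,0,0,-0.76],[0,-30,0,0,0,0,-0.76],[0,-30,0,0,0,0,-0.76],[0,-30,0,0,0,0,-0.76],[0,0,0,0,0,0,-0.76],[0,0,0,0,0,0,-0.76]]'
python3 - <<'E'
from plan import *
now();see()
p,d=robot.snapshot('side');t,dd=robot.snapshot('top')
a=cv2.resize(p[190:330,190:400],None,fx=2,fy=2);b=cv2.resize(t[95:305,190:375],None,fx=2,fy=2)
c=np.zeros((420,790,3),np.uint8);c[:280,:420]=a;c[:420,420:790]=b;cv2.imwrite('pics/v7.png',c[:,:,::-1])
E
```

```text
t: 14.82
position: [0.5437, 0.0005, 0.2135]
orientation: [0.316, 3.124, -0.0]
ft_force: [0.6, 1.0, 0.4]
opening: 0.0101
t: 15.32
position: [0.553, -0.1199, 0.2124]
orientation: [-0.322, -3.125, -0.0]
ft_force: [-0.0, 0.5, 0.4]
opening: 0.0102
tcp tray [ -4.8 219.9] z 0.2124 op 0.010176588851432238 f [-0.   0.5  0.4] t 15.3167
side brg 0.63 [306. 205.] [-11.6 132.3]; side brg 0.55 [354. 295.] [143.9 -29.4];
```

View pics/v7.png

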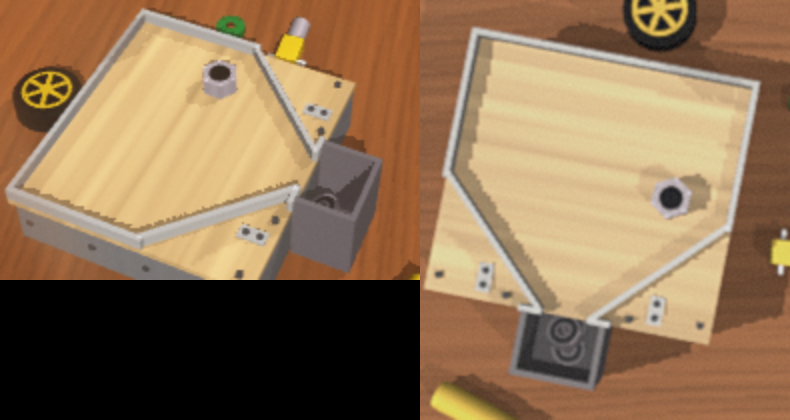

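The deck is clear apart from the nut. The top view shows bearings piled in the slot at crop px (565,330) and (567,350). I'll check their height with the depth image, then hand in.

Run:
```python
from plan import *
t,d=robot.snapshot('top');K,o,A,_=cal('top')
v,u=np.mgrid[240:295,230:295];z=d[240:295,230:295];k=z>0
c=np.stack([(u-K[0,2])/K[0,0]*z,-(v-K[1,2])/K[1,1]*z,-z],-1)[k]
W=c@A.T+o;Q=np.array([wt(T,w) for w in W])
s=(Q[:,0]>119)&(Q[:,0]<157)&(abs(Q[:,1])<25)
print('slot heights mm',np.percentile(W[s,2]*1e3,[0,10,25,50,75,90,100]).round(1),s.sum())
i=s&(W[:,2]>.010);print('over 10mm',i.sum(),Q[i].min(0),Q[i].max(0))
print(robot.read_state()['t']);robot.job_done()
```

```text
slot heights mm [-0.9  2.1  3.5 12.5 29.3 33.7 40.4] 538
over 10mm 335 [119.17101258 -19.28599343] [156.8560116   14.17123074]
15.5667
the job is handed in; nothing more can be done
```

I pushed all three steel bearings into the drop slot, one after another, and handed the job in at about 15.6 s of the 54 s allowed. I slid them along the deck with the nearly closed fingertips and never gripped one. Each was in the slot before I started on the next.

**Last checks:**
- **Deck:** both cameras showed it empty except for the hex nut, which looked to be where it started.
- **Slot:** the depth image showed the pile topping out about 40 mm above the work surface, below the 54 mm limit.
- **Bystanders:** I did not measure them. The last pictures show the wheel fully and the motor and screwdriver partly, all apparently unmoved.
- **Robot:** it was clear of everything, with the tool at 0.21 m and wrist force about zero.

**Limits and disagreements:**
- **Count in the slot:** the bearings lie on top of each other, so I could make out only two. That all three are in follows from the empty deck and the height of the pile.
- **Camera offset:** the side camera read bearing positions a few millimetres (up to about 7) off the top camera. I worked from the top camera's tray fit.
- **Stray detections:** the network kept reporting a bearing about 130 mm left of the tray's centre line, off the tray. That is one of the green look-alikes, so I ignored it.

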